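# Change a shoe-repair bench over from polishing to cementing

## Robot

A 6-joint arm with a two-finger parallel gripper is mounted at the origin on the work surface. World frame = base frame: x ahead of the robot, y to its left, z up, the work surface at z = 0. Lengths are in mm, angles in rad, forces in N, time in s.
With the tool pointing down it reaches from about 275 to 850 mm from the base axis. Payload 5.2 kg.
Tool frame: the origin (TCP) lies midway between the tips of the shut fingers; the grasp point (between the pads) lies 19 mm behind it; x points along the fingers, z is the direction in which the jaws open and shut, and the axes are right-handed (so a half turn about x gives the same grasp; the last joint's range is limited). The gripper opens to 85 mm and grips with 20 to 120 N. Pads are 22 mm wide; open, the fingers measure 114 mm over their backs; the gripper's body (76 mm by 85 mm) begins 54 mm behind the grasp point. The pads swing forward as they close: fully open they stand 13 mm farther back than shut.
Start: joints at [-0.203, 0.259, 1.535, -0, 1.348, -0.203], TCP at [550.005, 0.023, 231.31] pointing down, gripper open.
Joint ranges: [-3.14, 3.14], [-0.91, 2.08], [0.19, 2.58], [-1.22, 4.36], [0.22, 2.71], [-3.12, 3.12]. Speed limits (rad/s): [2.57, 2.57, 3.14, 3.14, 3.14, 3.14].

## Interface

Orientations are given as a rotation vector (axis times angle).
In Python, from rig import arm gives the robot as it stands.
- The arm moves only by the shell command python3 -m creep 'ROWS' [OPENING] [FORCE]. ROWS is JSON, one flat list of numbers, 6 for each row, row after row: the shift along the world's x, y, z in units of 30 mm (1.0 is 30 mm), then the turn, a rotation vector about the world's x, y, z in units of 8 degrees (1.0 is 8 degrees). A call has 1 to 12 rows; each row shifts and turns the pose as measured when the row begins; what a row does not reach is not made up. A row lasts 1/10 s, in which the tool goes at most 50 mm and 8.59 degrees, less where a joint would pass 70% of its speed; a pose out of reach is approached as far as the arm can. A call is refused whole if a number of a shift passes 1 or a number of a turn 1, either way. A call with a gripper value outside its range is refused whole. OPENING is the opening, from -1 (shut) to 1 (fully open), so that 0 is half open, set as the call begins (- or left out, the last holds). The fingers move at their own pace and stop on an object; FORCE is the grip in N (left out, the last holds). Time passes only in rows, so rows that do not move let the fingers close. It gives the time, the measured TCP pose, the force and the opening at its end, in the units of the state.
- arm.observe(): the state, without advancing time (a new reading comes with each control period).
- arm.grab_frame(name): name is "scene" or "side" or "wrist"; returns the picture (400x640x3 uint8, red, green, blue); there is no depth.
- arm.camera_params(name): a dict with "fov_y" (degrees; the focal length in pixels is half the picture's height over the tangent of half this angle, whatever the lens; pixels are square), "cx", "cy" (the principal point, pixels), "R" (3x3) and "t" (3): a world point X has camera coordinates R X + t. Camera axes: x right, y down, z forward; pixel columns grow to the right and rows downward; lengths in mm; the calibration is good to about 2 mm. The wrist camera is an equidistant fisheye: a pixel r from the principal point sees the ray r / f radians off the axis. A picture is of the moment at which its call begins: read the wrist's pose just before it. camera_params takes no time and is no camera call; for the wrist camera it gives the pose at the moment of the call.
- arm.job_done(): hands the job in, once; it reports no verdict.
The state is a dict: "clock": time; "joint_positions": joint angles; "qvel": joint speeds; "effort": joint torques, N m; "position": TCP position; "orientation": TCP orientation; "force": force on the tool from outside, world axes, zero at the start; "ft_torque": the same for the moment, N m; "finger_gap": finger opening in mm.
Only numpy, scipy, OpenCV 4.12 (cv2) and the standard library are available. Lean on these libraries where they do the work, as an engineer would, in place of code of your own. Each camera call takes 0.05 s, during which the arm holds its last target. There are 200 camera calls.

## Task

Change this shoe repairer's bench over from polishing to cementing. First clear away the shoe brushes, including the one lying on the polish jar: pull open the drawer of the bench-top unit, put them all in it and push it fully shut again. Then let the jar and the cement can change places, so that the can stands upright in the steel drip tray and the jar upright in the bay of the wooden rack that the can came from, and leave everything else where it is.

Things in the scene. Friction and masses are not known exactly. Their poses are not given: they have to be found in the camera images.
- brush0: Shoe brush, 130 long x 48 wide x 40 high: a light wooden back (the upper 20) over dark bristles (the lower 20, inset 5), stiff enough to be treated as solid, about 0.11 kg. Origin: centre of its underside (bristle tips); x along its length, z up when it lies on its bristles. At the start it lies balanced across the lid of the polish jar.
- brush1: Shoe brush, 130 long x 48 wide x 40 high: a light wooden back (the upper 20) over dark bristles (the lower 20, inset 5), stiff enough to be treated as solid, about 0.11 kg. Origin: centre of its underside (bristle tips); x along its length, z up when it lies on its bristles. At the start it lies on the bench; it may be absent (then None).
- brush2: Shoe brush, 130 long x 48 wide x 40 high: a light wooden back (the upper 20) over dark bristles (the lower 20, inset 5), stiff enough to be treated as solid, about 0.11 kg. Origin: centre of its underside (bristle tips); x along its length, z up when it lies on its bristles. At the start it lies on the bench; it may be absent (then None).
- cab_drawer0 (a joint): How far the drawer of the bench-top drawer unit is pulled out, m: 0 fully shut, 0 to 0.03 at the start, stop at 0.19. It slides along -x of cab as it opens; it needs 1 to 3 N and stays where it is left.
- drawer_floor (a point): Centre of the drawer's inner floor; it rides with the drawer; axes as cab. The inside is 225 (x) by 288 (y), walls 61 high above this floor (front panel 70). Of it, the part nearest the front (-x), as long as the drawer is pulled out less 6, is open from above, the rest is under the cabinet top. The opening leaves 71 above this floor, so the brushes must lie in a single layer.
- cab_drawer0_handle (a point): Middle of the drawer's brass bar handle, a level bar 120 long along the unit's y, 35 in front of the drawer's front panel and about 67 above the bench; it rides with the drawer. The bar is 11 thick, so there are 29 clear between it and the panel. Pushing it (or the panel) along +x of cab shuts the drawer.
- cab: Bench-top wooden drawer unit with one drawer, 270 deep (x) x 330 wide (y) x 105 high, fixed. Origin: centre of its underside; -x is its front.
- tray: Square steel drip tray, 112 x 112 outside, rim 3 thick and 10 above the bench, fixed. Origin: centre of its underside.
- tray_in (a point): Centre of the drip tray's inner floor, 3 above the bench.
- rack: Low wooden bottle rack, 118 deep (x) x 342 long (y), fixed. Three bays in a row along y, each 102 (x) by 103 (y), floor 12 above the bench, all edges and dividers 8 thick and 30 above the bench. Origin: centre of its underside.
- bay0 (a point): Centre of the floor of the bay at the rack's -y end.
- bay1 (a point): Centre of the floor of the rack's middle bay.
- bay2 (a point): Centre of the floor of the bay at the rack's +y end.
- jar: Polish jar: squat amber glass jar with a black lid of the same width, diameter 60, height 75, about 0.28 kg (varies). Origin: centre of its underside, z up through the lid. Stands in the drip tray at the start.
- can: Cement can: plain metal can, diameter 58, height 88, with a black ribbed brush cap of diameter 40 on top, 118 high in all, about 0.30 kg (varies). Origin: centre of its underside, z up. Stands in one of the three rack bays at the start.
- bottle: Amber glass bottle with a narrow neck, diameter 50, height 155, in a rack bay; to be left alone. Origin: centre of its underside.
- spray: Grey spray can with a white cap, diameter 50, height 165, in a rack bay; to be left alone. Origin: centre of its underside.
- tin: Flat round polish tin, diameter 76, height 24, on the bench; to be left alone. Origin: centre of its underside.
- hammer: Hammer, 260 long, lying on the bench at the right; to be left alone. Origin: middle of its length, x towards the head.
- heels: Stack of three rubber heels, about 85 x 70 x 24 high, at the right; to be left alone. Origin: underside.
- shoe: Black leather shoe, 290 x 95 x 100 high, behind the rack; to be left alone. Origin: middle of its underside.

How it is judged (in metres and radians):
On the way, in this order (a step that is already met when the one before it is completed fails the run):
1. all the brushes are in the drawer (x of brush0 in the frame of drawer_floor between -0.112 and 0.112 m and y of brush0 in the frame of drawer_floor between -0.144 and 0.144 m and z of brush0 in the frame of drawer_floor between -0.01 and 0.045 m and x of brush1 in the frame of drawer_floor between -0.112 and 0.112 m and y of brush1 in the frame of drawer_floor between -0.144 and 0.144 m and z of brush1 in the frame of drawer_floor between -0.01 and 0.045 m and x of brush2 in the frame of drawer_floor between -0.112 and 0.112 m and y of brush2 in the frame of drawer_floor between -0.144 and 0.144 m and z of brush2 in the frame of drawer_floor between -0.01 and 0.045 m), for 0.2 s.
2. with the brushes in it, the drawer is pushed fully shut (within 8 mm) (all of step 1 and value of joint cab_drawer0 below 0.008 m), for 0.2 s.
3. then the polish jar or the cement can leaves its place: the swap begins only after the drawer is shut ((horizontal distance between jar and tray_in above 0.09 m or distance of can from where it was at the start of the episode above 0.09 m)), for 0.1 s.
At the end, for the whole second after the job is handed in: All brushes inside the drawer, drawer shut to within 8 mm; can standing on the drip tray floor, centre within 36 mm of the tray's; jar standing on the floor of the rack bay the can left, centre within 34 mm of the bay's; both upright within 0.1 rad and at rest (all of step 2 and horizontal distance between can and tray_in below 0.036 m and z of can in the frame of tray_in below 0.008 m and angle between each of can, jar's own z axis and vertical below 0.1 rad and ((horizontal distance between jar and bay0 below 0.034 m and z of jar in the frame of bay0 below 0.008 m) or (horizontal distance between jar and bay1 below 0.034 m and z of jar in the frame of bay1 below 0.008 m) or (horizontal distance between jar and bay2 below 0.034 m and z of jar in the frame of bay2 below 0.008 m)) and linear speed of each of jar, can below 0.02 m/s); the robot touches nothing.
It fails at once if the amber bottle or the spray can is knocked over or moved more than 60 mm (distance of any of bottle, spray from where it was at the start of the episode above 0.06 m or angle between any of bottle, spray's own z axis and vertical above 0.6 rad).
It fails at once if the flat tin, the hammer or the rubber heels are moved more than 60 mm (distance of any of tin, hammer, heels from where it was at the start of the episode above 0.06 m).
It fails at once if the shoe is moved more than 60 mm (distance of shoe from where it was at the start of the episode above 0.06 m).
Of brush1, brush2 only 1 to 2 are there at a start; the rules pass over those that are not, and their reading is None.
At some moment in a run one of brush0, brush1, brush2 may be knocked a few centimetres aside while the robot is not near it.
Once in a run the grip may slacken for a moment while it holds something.
It also fails if it takes over 208 s, if anything falls off the work surface, if the arm or the gripper's body presses on something with over 40 N, if the wrist force passes 120 N, or if a joint passes its speed limit or range.

## Working session

There is one attempt and no reset: what is moved stays moved. The work goes in short steps, Python scripts to look and compute and a shell command to move; the robot and the scene stay as the last step left them, time stands still between calls to the robot, and variables do not carry over. Pictures are saved under pics/ and viewed, about 12 in all and at most 16, crops included, and the job is handed in when it is done.

```bash
ls; mkdir -p pics
cat > h.py <<'E'
import numpy as np, cv2
from rig import arm
from scipy.spatial.transform import Rotation as Rot
def cam(n):
    p=arm.camera_params(n); f=200/np.tan(np.radians(p['fov_y'])/2)
    return p,f,np.array(p['R']),np.array(p['t'])
def snap(n,name):
    c=cam(n); im=arm.grab_frame(n); cv2.imwrite(f'pics/{name}.png',im[:,:,::-1]); 
    import pickle; pickle.dump((n,c),open(f'pics/{name}.pkl','wb')); return c
def load(name):
    import pickle; return pickle.load(open(f'pics/{name}.pkl','rb'))
def ray(name,u,v):
    n,(p,f,R,t)=load(name); d=np.array([u-p['cx'],v-p['cy']],float)
    if n=='wrist':
        r=np.hypot(*d); th=r/f; k=np.sin(th)/max(r,1e-9); c=np.array([d[0]*k,d[1]*k,np.cos(th)])
    else: c=np.array([d[0]/f,d[1]/f,1])
    return -R.T@t, R.T@c
def at(name,u,v,z):
    o,d=ray(name,u,v); return np.round(o+d*(z-o[2])/d[2],1)
def proj(name,X):
    n,(p,f,R,t)=load(name); c=R@np.array(X,float)+t
    if n=='wrist':
        r=np.hypot(c[0],c[1]); th=np.arctan2(r,c[2]); return np.round([p['cx']+f*th*c[0]/r,p['cy']+f*th*c[1]/r],1)
    return np.round([p['cx']+f*c[0]/c[2],p['cy']+f*c[1]/c[2]],1)
E
python3 - <<'E'
from h import *
for n in('scene','side','wrist'):
    p,f,R,t=snap(n,n+'0'); print(n,round(f),p['cx'],p['cy'],np.round(-R.T@t),np.round(R,2).tolist())
s=arm.observe(); print(s['position'],s['orientation'],s['finger_gap'],s['clock'],s['force'],Rot.from_rotvec(s['orientation']).as_matrix().round(2).tolist())
E
```

```text
pics
scene 365 322.25151913241547 200.17564328822675 [1218. -274.  941.] [[0.31, 0.95, 0.01], [0.74, -0.24, -0.63], [-0.6, 0.2, -0.77]]
side 410 322.1183728915654 195.84556308965944 [ 446. 1021.  755.] [[-0.99, -0.11, -0.02], [-0.04, 0.52, -0.86], [0.1, -0.85, -0.52]]
wrist 310 322.7978014483637 202.9971886101388 [550.  77. 374.] [[1.0, -0.0, -0.0], [0.0, -0.95, 0.3], [-0.0, -0.3, -0.95]]
[5.49567816e+02 1.20180789e-01 2.30646994e+02] [1.80973709e-04 1.57227230e+00 2.62087106e-04] 85.25193092789873 0.15 [-0.96309509  0.22385769 -0.6387771 ] [[-0.0, -0.0, 1.0], [0.0, 1.0, 0.0], [-1.0, 0.0, -0.0]]
```

View pics/scene0.png

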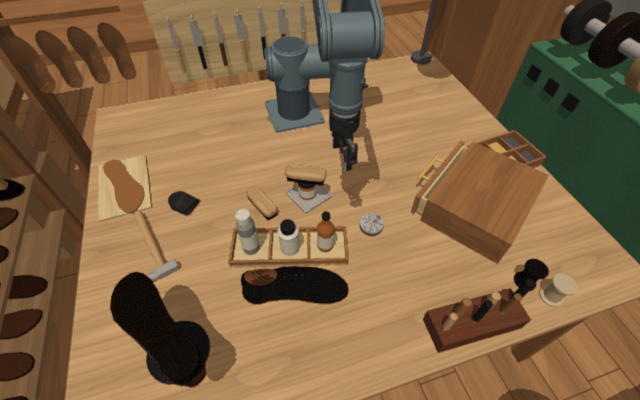

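View pics/wrist0.png

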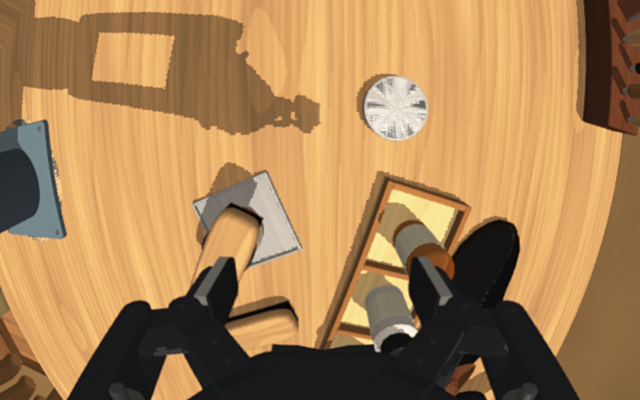

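View pics/side0.png

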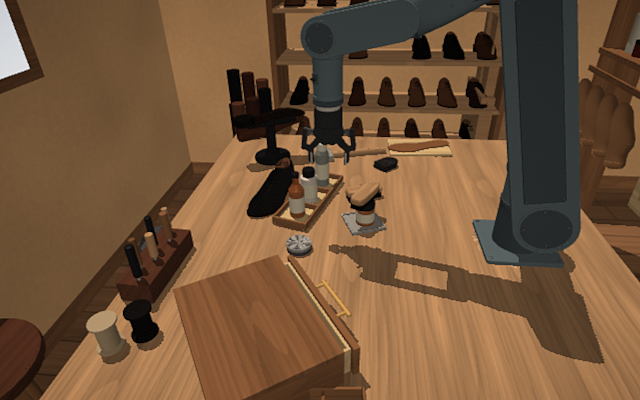

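Run:
```python
from h import *
a=cv2.imread('pics/scene0.png');b=cv2.imread('pics/side0.png')
def c(im,x,y,w,h):
    o=cv2.resize(im[y:y+h,x:x+w],(400,300),interpolation=cv2.INTER_CUBIC)
    for i in range(0,w,20): cv2.putText(o,str(x+i),(int(i*400/w),8),0,.3,(0,0,255)); cv2.line(o,(int(i*400/w),10),(int(i*400/w),14),(0,0,255))
    for i in range(20,h,20): cv2.putText(o,str(y+i),(0,int(i*300/h)),0,.3,(0,0,255))
    return o
cv2.imwrite('pics/c1.png',np.vstack([np.hstack([c(a,400,130,160,120),c(a,225,150,160,120)]),np.hstack([c(b,170,245,200,150),c(b,260,140,160,120)])]))
```

```text
(no output)
```

View pics/c1.png

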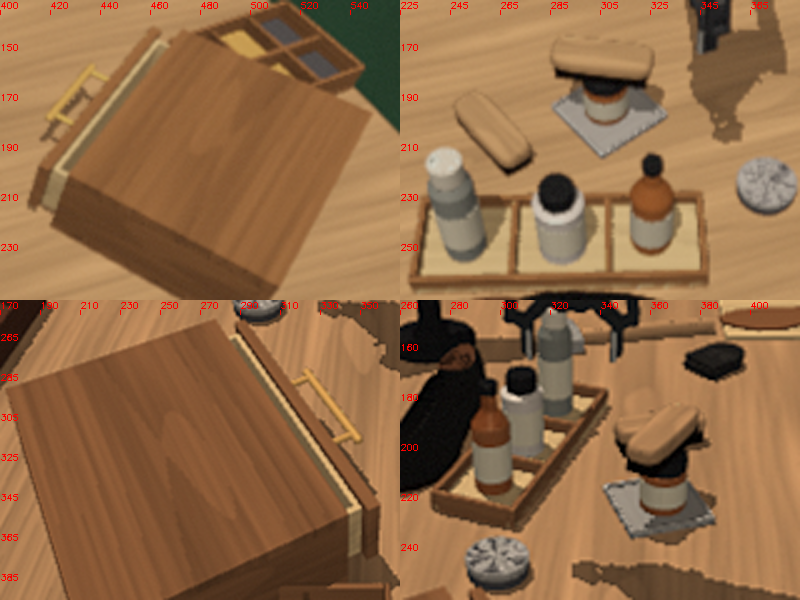

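Run:
```python
from h import *
S='scene0';D='side0'
for l,p in dict(A=(472,142),B=(427,198),C=(549,175),Dd=(511,246)).items(): print('cabtop sc',l,at(S,*p,105))
for l,p in dict(A=(277.5,255),B=(345,352),C=(172,289)).items(): print('cabtop sd',l,at(D,*p,105))
for n,P,z in [(S,[(437,157.5),(421,178)],72),(D,[(323,281),(349,314)],72)]:
    for p in P: print('handle',n,at(n,*p,z))
for n,P in [(S,[(462,142),(416,199)]),(D,[(289,256),(357,348)])]:
    for p in P: print('panel top',n,at(n,*p,85))
print('brush1 top ends', [at(S,*p,40) for p in [(246,190),(254,187),(277,206),(267,214)]])
print('b0 top', [at(S,*p,115) for p in [(287,165),(286,176),(325,182),(326,170)]])
print('b0 side', [at(D,*p,115) for p in [(377,183),(351,201)]])
print('tray sc corners',[at(S,*p,10) for p in [(331,194),(305,212),(286,191)]])
print('tray wr',[at('wrist0',*p,10) for p in [(193,202),(267,170),(301,249)]])
print('rack sc',[at(S,*p,30) for p in [(391,0),(391.,229)]][1:], [at(S,*p,30) for p in [(393-43+0,229)]])
print('rack corners sc',[at(S,*p,30) for p in [(230.5,228),(347.5,228),(348,260),(229.5,262)]])
print('rack wr',[at('wrist0',*p,30) for p in [(387,177),(470,206)]])
print('caps: can',at(S,287.5,226,118),at(D,308,172,118),'spray',at(S,243,212,165),'bottle',at(S,326,214,155),at(D,295,177,155))
print('tin',at(S,371.5,224,24),at(D,299,243,24))
```

```text
cabtop sc A [477.9 508.4 105. ]
cabtop sc B [653.8 242.  105. ]
cabtop sc C [686.5 654.4 105. ]
cabtop sc Dd [873.2 377.  105. ]
cabtop sd A [653.5 243.5 105. ]
cabtop sd B [469.7 513.3 105. ]
cabtop sd C [866.9 381.7 105. ]
handle scene0 [481.1 381.3  72. ]
handle scene0 [550.1 284.3  72. ]
handle side0 [535.4 290.7  72. ]
handle side0 [468.1 388.7  72. ]
panel top scene0 [449.6 493.7  85. ]
panel top scene0 [633.7 220.4  85. ]
panel top side0 [629.8 221.   85. ]
panel top side0 [447.6 486.3  85. ]
brush1 top ends [array([ 399.9, -264.9,   40. ]), array([ 394.9, -237.5,   40. ]), array([ 495.5, -184.3,   40. ]), array([ 516.9, -221.1,   40. ])]
b0 top [array([ 403.3, -122.7,  115. ]), array([ 448.7, -137.6,  115. ]), array([509. , -30.6, 115. ]), array([461.8, -11.7, 115. ])]
b0 side [array([ 406.4, -123. ,  115. ]), array([483.3,  -8.6, 115. ])]
tray sc corners [array([476.4,   2.5,  10. ]), array([ 522.8, -101.5,   10. ]), array([ 417.9, -137.4,   10. ])]
tray wr [array([379.1, -35.9,  10. ]), array([481.6,   4.6,  10. ]), array([ 520.6, -100.2,   10. ])]
rack sc [array([679.4, 125.1,  30. ])] [array([641.5,   6.6,  30. ])]
rack corners sc [array([ 527.7, -337.3,   30. ]), array([6.358e+02, 6.000e-01, 3.000e+01]), array([740.2, -36.8,  30. ]), array([ 643.9, -358.3,   30. ])]
rack wr [array([6.232e+02, 5.000e-01, 3.000e+01]), array([735.3, -34.9,  30. ])]
caps: can [ 635.4 -180.9  118. ] [ 634.4 -175.5  118. ] spray [ 588.1 -287.9  165. ] bottle [654.8 -76.2 155. ] [658.9 -70.4 155. ]
tin [640.4  78.3  24. ] [627.9  87.6  24. ]
```

```bash
python3 -m creep '[-0.11,0.95,-0.1,0,0,0.35,-0.11,0.95,-0.1,0,0,0.35,-0.11,0.95,-0.1,0,0,0.35,-0.11,0.95,-0.1,0,0,0.35,-0.11,0.95,-0.1,0,0,0.35,-0.11,0.95,-0.1,0,0,0.35,-0.11,0.95,-0.1,0,0,0.35,-0.11,0.95,-0.1,0,0,0.35,-0.11,0.95,-0.1,0,0,0.35,-0.11,0.95,-0.1,0,0,0.35,-0.11,0.95,-0.1,0,0,0.35,-0.11,0.95,-0.1,0,0,0.35]' -0.4 40
python3 -m creep '[0,0,0,0,0,0,0,0,0,0,0,0]'
python3 - <<'E'
from h import *
snap('wrist','w1'); s=arm.observe(); print(s['position'],s['finger_gap'],Rot.from_rotvec(s['orientation']).as_matrix().round(3).tolist(),s['joint_positions'])
E
```

```text
clock: 1.35
position: [506.1, 350.3, 189.4]
orientation: [-0.474, 1.527, 0.47]
force: [1.1, -0.1, 0.4]
finger_gap: 25.9
clock: 1.55
position: [504.3, 353.6, 187.7]
orientation: [-0.478, 1.528, 0.475]
force: [0.4, -0.3, -0.6]
finger_gap: 25.7
[504.19576154 353.47668627 187.68516605] 25.982624935036043 [[-0.009, -0.571, 0.821], [-0.004, 0.821, 0.571], [-1.0, 0.002, -0.01]] [ 4.30591148e-01  4.12170134e-01  1.42320722e+00 -1.29334916e-04
  1.31666314e+00 -1.76556029e-01]
```

View pics/w1.png

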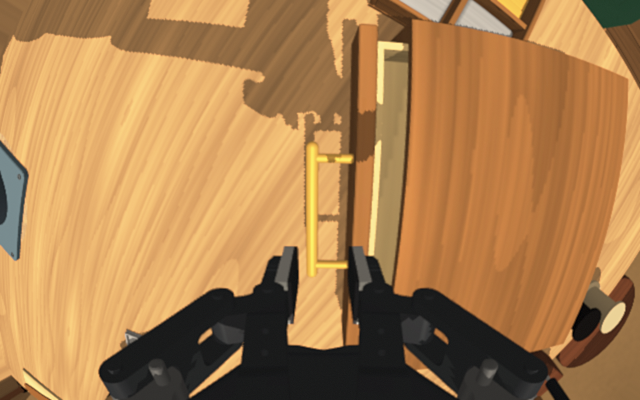

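Run:
```python
from h import *
a,b=at('w1',312,145,67),at('w1',312,274,67); print(a,b,np.linalg.norm(a-b),(a+b)/2,np.degrees(np.arctan2(*(b-a)[[0,1]]*[1,-1])))
for z in (80,90,95): print(z,at('w1',349,210,z),at('w1',375,210,z))
print('cab edge', at('w1',411,40,105),at('w1',399,250,105), 'panel top ends',[at('w1',361,25,90)])
```

```text
[469.5 385.6  67. ] [539.8 282.   67. ] 125.20003993609586 [504.65 333.8   67.  ] 34.15969454566941
80 [526.5 359.3  80. ] [545.  372.3  80. ]
90 [523.9 361.7  90. ] [541.7 374.1  90. ]
95 [522.6 362.8  95. ] [540.1 375.   95. ]
cab edge [481.7 498.  105. ] [575.  360.9 105. ] panel top ends [array([445.1, 488.7,  90. ])]
```

```bash
python3 -m creep '[0,-0.33,0,0,0,0,0,-0.3,-0.4,0,0,0,0,0,-0.9,0,0,0,0,0,-0.9,0,0,0,0,0,-0.9,0,0,0,0,0,-0.9,0,0,0,0,0,-0.4,0,0,0,0,0,0,0,0,0]'
```

```text
clock: 2.4
position: [508.1, 320.8, 55.6]
orientation: [-0.469, 1.525, 0.461]
force: [-0.1, -0.4, -0.3]
finger_gap: 25.7
```

```bash
python3 -m creep '[0.1,0.07,-0.2,0,0,0,0,0,0,0,0,0,0,0,0,0,0,0,0,0,0,0,0,0]' -1 50
python3 -m creep '[-0.83,-0.56,0,0,0,0,-0.83,-0.56,0,0,0,0,-0.83,-0.56,0,0,0,0,-0.83,-0.56,0,0,0,0,0,0,0,0,0,0]'
```

```text
clock: 2.8
position: [512.1, 322.3, 50.4]
orientation: [-0.467, 1.525, 0.46]
force: [0.5, 0.0, -7.4]
finger_gap: 9.2
clock: 3.3
position: [411.4, 254.4, 50.5]
orientation: [-0.469, 1.519, 0.462]
force: [-0.2, -2.2, -13.3]
finger_gap: 8.9
```

```bash
python3 -m creep '[-0.83,-0.56,-0.03,0,0,0,-0.2,-0.14,0,0,0,0,0,0,0,0,0,0]'; for i in 1 2; do python3 -m creep '[-0.2,-0.13,0,0,0,0,0,0,0,0,0,0]'; done
```

```text
clock: 3.6
position: [380.4, 233.6, 50.4]
orientation: [-0.468, 1.515, 0.462]
force: [1.6, -0.1, -15.9]
finger_gap: 9.1
clock: 3.8
position: [374.8, 229.8, 50.4]
orientation: [-0.468, 1.515, 0.462]
force: [-1.6, -0.7, -9.0]
finger_gap: 9.0
clock: 4.0
position: [374.9, 229.8, 50.4]
orientation: [-0.462, 1.502, 0.462]
force: [-1.5, -1.3, -11.8]
finger_gap: 9.0
```

```bash
python3 -m creep '[0,0,0,0,0,0,0,0,0,0,0,0,0,0,0.5,0,0,0,0,0,1,0,0,0,0,0,1,0,0,0,0,0,1,0,0,0,0,0,1,0,0,0,0,0,1,0,0,0]' 0.2
python3 -m creep '[0.15,-0.85,0.2,0,0,-0.6,0.15,-0.85,0.2,0,0,-0.65,0.15,-0.85,0.2,0,0,-0.65,0.15,-0.85,0,0,0,-0.65,0.15,-0.85,0,0,0,-0.65,0.15,-0.85,0,0,0,-0.65,0.15,-0.85,0,0,0,-0.65,0.15,-0.85,0,0,0,-0.65,0.15,-0.85,0,0,0,-0.65,0.15,-0.85,0,0,0,-0.65,0.15,-0.85,0,0,0,-0.65,0,0,0,0,0,0]' 1
python3 - <<'E'
from h import *
snap('wrist','w2'); snap('scene','s2'); s=arm.observe(); print(s['position'],s['finger_gap'],Rot.from_rotvec(s['orientation']).as_matrix().round(3).tolist(),s['joint_positions'])
a=cv2.imread('pics/w2.png');b=cv2.imread('pics/s2.png')
cv2.imwrite('pics/c2.png',np.vstack([np.hstack([a[:300],np.zeros((300,160,3),np.uint8)]),cv2.resize(b[120:270,200:600],(800,300))]))
E
```

```text
clock: 4.8
position: [376.4, 230.2, 224.9]
orientation: [-0.463, 1.498, 0.462]
force: [0.8, 0.1, 0.4]
finger_gap: 51.1
clock: 6.0
position: [434.8, -60.8, 266.2]
orientation: [0.317, 1.482, -0.361]
force: [0.2, 0.6, 0.1]
finger_gap: 85.4
[434.03921039 -58.47100394 265.94627404] 85.49028310275956 [[0.053, 0.419, 0.906], [-0.039, 0.908, -0.417], [-0.998, -0.013, 0.065]] [-0.37594166 -0.00972327  1.763508   -0.01697615  1.32410953  0.05959284]
```

View pics/c2.png

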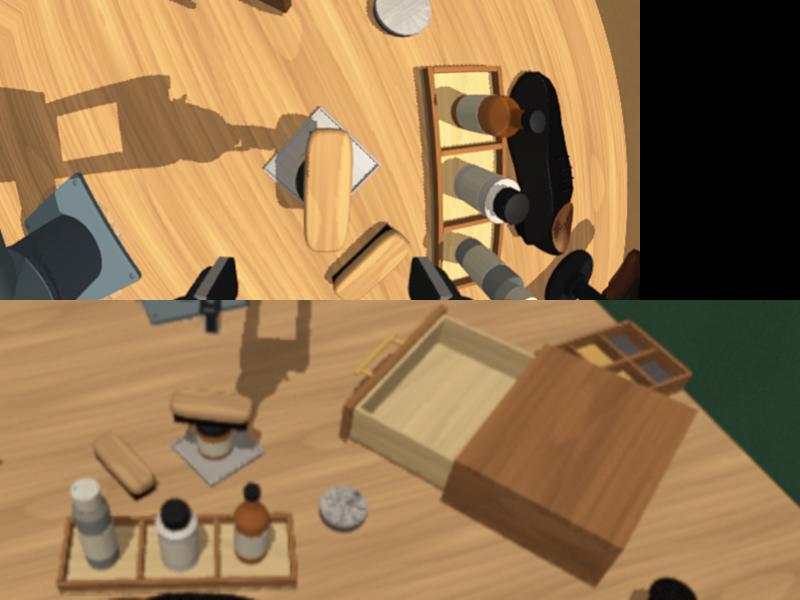

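```bash
cat >> h.py <<'E'
def corr(yaw):
    # rotation (units of 8 deg) to bring tool to straight down with tool z at yaw deg
    s=arm.observe(); R=Rot.from_rotvec(s['orientation']).as_matrix()
    a=np.radians(yaw); z=np.array([np.cos(a),np.sin(a),0]); x=np.array([0,0,-1.]); T=np.column_stack([x,np.cross(z,x),z])
    return np.round(np.degrees(Rot.from_matrix(T@R.T).as_rotvec())/8,2), np.round(s['position'],1)
E
python3 - <<'E'
from h import *
P=[at('w2',*p,113) for p in [(331,129),(327,250),(306,190),(353,190)]]; print(P, (P[0]+P[1])/2,(P[2]+P[3])/2)
d=P[0]-P[1]; yaw=np.degrees(np.arctan2(d[1],d[0])); print('b0 yaw',yaw,np.linalg.norm(d))
print('b1', [at('w2',*p,38) for p in [(385,225),(410,247),(345,297)]])
f=lambda x,y:(200+x/2,120+(y-300)/2)
print('drawer top in corners', [at('s2',*f(*p),80) for p in [(443,320),(362,408),(533,352)]], 'floor corners?', [at('s2',*f(*p),20) for p in [(445,343),(372,408)]])
print('handle',[at('s2',*f(*p),72) for p in [(358,373),(400,337)]])
print(corr(yaw-90))
E
```

```text
[array([474.2, -18.1, 113. ]), array([ 417.6, -131.9,  113. ]), array([426.7, -62.2, 113. ]), array([468.9, -82.9, 113. ])] [445.9 -75.  113. ] [447.8  -72.55 113.  ]
b0 yaw 63.55591088004078 127.09838708654016
b1 [array([ 491.4, -171.3,   38. ]), array([ 512.4, -219.7,   38. ]), array([ 397.9, -252.4,   38. ])]
drawer top in corners [array([343.7, 392.7,  80. ]), array([500.9, 163.7,  80. ]), array([468., 502.,  80.])] floor corners? [array([343.7, 411.3,  20. ]), array([456.2, 210.7,  20. ])]
handle [array([416.6, 194.5,  72. ]), array([354.3, 303.3,  72. ])]
(array([ 0.28,  0.38, -0.21]), array([434. , -58.5, 265.9]))
```

```bash
python3 -m creep '[0.22,-0.26,0,0.28,0.38,-0.21,0.22,-0.26,0,0,0,0,0,0,-0.9,0,0,0,0,0,-0.9,0,0,0,0,0,-0.9,0,0,0,0,0,0,0,0,0]' 1 40
python3 -c "from h import *;print(corr(-26.4))"
```

```text
clock: 6.7
position: [448.5, -70.0, 186.0]
orientation: [0.35, 1.533, -0.351]
force: [0.8, 0.3, 0.5]
finger_gap: 85.5
(array([ 0.02,  0.06, -0.1 ]), array([448.5, -70. , 186. ]))
```

```bash
python3 -m creep '[-0.05,-0.12,-0.9,0,0,-0.1,0,0,-0.9,0,0,0,0,0,-0.9,0,0,0,0,0,-0.7,0,0,0,0,0,0,0,0,0]' 1 40
python3 -m creep '[0,0,0,0,0,0,0,0,0,0,0,0,0,0,0,0,0,0,0,0,0,0,0,0,0,0,0,0,0,0]' -1 40
python3 -m creep '[0,0,0.7,0,0,0,0,0,0.9,0,0,0,0,0,0.9,0,0,0,0,0,0,0,0,0]' -1 40
python3 -c "from h import *;print(corr(-56.2));snap('wrist','w3')"
```

```text
clock: 7.2
position: [451.5, -72.4, 88.5]
orientation: [0.35, 1.518, -0.356]
force: [-0.2, 0.3, 0.2]
finger_gap: 85.5
clock: 7.7
position: [455.4, -72.9, 94.8]
orientation: [0.346, 1.509, -0.354]
force: [0.6, -0.2, -1.8]
finger_gap: 47.6
clock: 8.1
position: [454.5, -72.8, 172.3]
orientation: [0.346, 1.51, -0.354]
force: [0.5, 0.6, -1.1]
finger_gap: 47.0
(array([ 0.14,  0.19, -3.81]), array([454.5, -72.8, 172.3]))
```

View pics/w3.png

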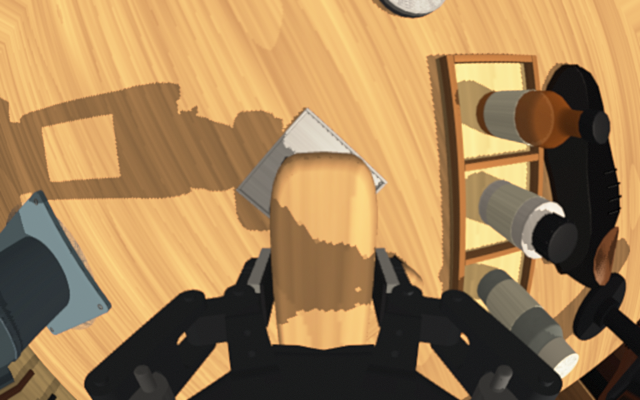

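```bash
python3 -m creep '[0,0.95,0,0.1,0.1,-0.4,0,0.95,0,0,0,-0.4,0,0.95,0,0,0,-0.4,0,0.95,0,0,0,-0.4,0,0.95,0,0,0,-0.4,0,0.95,0,0,0,-0.4,0,0.95,0,0,0,-0.4,0,0.95,0,0,0,-0.4,0,0.95,0,0,0,-0.4,0,0.95,0,0,0,-0.2,0,0.95,0,0,0,0,0,0.95,0,0,0,0]' -1 40
python3 -m creep '[0,0.9,0,0,0,0,0,0.9,0,0,0,0,0,0,0,0,0,0,0,0,0,0,0,0]' -1 40
python3 -c "from h import *;print(corr(-56.2))"
```

```text
clock: 9.35
position: [443.5, 277.9, 154.7]
orientation: [0.781, 1.431, -0.796]
force: [-0.4, -0.8, -1.2]
finger_gap: 47.2
clock: 9.75
position: [439.5, 336.0, 147.9]
orientation: [0.773, 1.438, -0.799]
force: [-0.1, -0.9, -1.3]
finger_gap: 47.7
(array([ 0.06, -0.14,  0.18]), array([439.5, 336. , 147.9]))
```

```bash
python3 -m creep '[0.3,0.8,0,0.06,-0.14,0.18,0.35,0.7,0.1,0,0,0,0,0,0,0,0,0]' -1 40
python3 -m creep '[0,0,-0.8,0,0,0,0,0,-0.8,0,0,0,0,0,-0.5,0,0,0,0,0,0,0,0,0]' -1 40
python3 -c "from h import *;print(corr(-56.2))"
```

```text
clock: 10.05
position: [458.3, 378.4, 147.9]
orientation: [0.763, 1.434, -0.77]
force: [0.0, -0.6, -0.5]
finger_gap: 47.8
clock: 10.45
position: [457.6, 372.9, 81.3]
orientation: [0.762, 1.434, -0.776]
force: [-0.7, -0.2, -0.8]
finger_gap: 47.3
(array([ 0.04, -0.05,  0.04]), array([457.6, 372.9,  81.3]))
```

```bash
python3 -m creep '[0,0.1,-0.9,0,0,0,0,0,0,0,0,0]' -1 40
for i in 1 2 3; do python3 -m creep '[0,0,-0.2,0,0,0,0,0,0,0,0,0]' -1 40 | tr '\n' ' ';done
```

```text
clock: 10.65
position: [457.5, 373.7, 54.2]
orientation: [0.762, 1.433, -0.779]
force: [-0.9, -1.0, -1.7]
finger_gap: 47.3
clock: 10.85 position: [458.6, 373.1, 50.0] orientation: [0.764, 1.432, -0.778] force: [0.3, -0.4, -1.1] finger_gap: 47.1 clock: 11.05 position: [459.9, 373.4, 45.8] orientation: [0.766, 1.43, -0.776] force: [-0.6, -0.0, -0.7] finger_gap: 47.2 clock: 11.25 position: [460.5, 373.7, 40.4] orientation: [0.767, 1.429, -0.774] force: [0.1, 0.2, -1.6] finger_gap: 47.4
```

```bash
for i in 1 2 3 4; do python3 -m creep '[-0.03,0,-0.15,0,0,0,0,0,0,0,0,0]' -1 40 | grep -E 'pos|force' | tr '\n' ' ';done
```

```text
position: [460.6, 374.7, 36.9] force: [0.3, 0.1, -0.7] position: [463.8, 377.2, 37.4] force: [-0.4, -0.6, -0.8] position: [466.1, 378.9, 36.9] force: [-0.4, -0.1, -0.6] position: [469.0, 380.8, 36.7] force: [0.3, -0.0, -1.6]
```

```bash
python3 -m creep '[0,0,0,0,0,0,0,0,0,0,0,0,0,0,0,0,0,0]' 0.6 40|grep -E 'pos|gap'
python3 -m creep '[0,0,0.7,0,0,0,0,0,0.9,0,0,0,0,0,0.9,0,0,0,0,0,0.9,0,0,0,0,0,0.9,0,0,0,-0.2,-0.9,0.4,0,0,0,-0.2,-0.9,0,0,0,0,0,0,0,0,0,0]' 1|grep -E 'pos|force'
python3 -c "from h import *;print(corr(-66));snap('wrist','w4');snap('scene','s4')"
```

```text
position: [467.7, 380.2, 34.8]
finger_gap: 68.5
position: [449.9, 322.6, 172.8]
force: [0.5, 0.1, -0.5]
(array([-0.01,  0.09, -1.19]), array([449.9, 322.6, 172.8]))
```

View pics/w4.png

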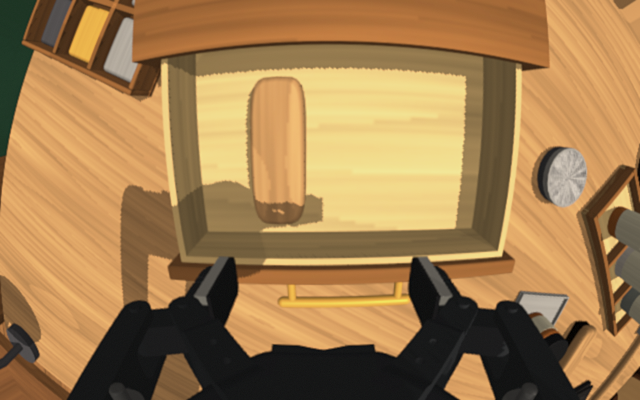

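```bash
python3 -m creep '[0,-0.95,0.1,0,0.05,-0.2,0,-0.95,0.1,0,0,-0.2,0,-0.95,0.1,0,0,-0.2,0,-0.95,0.1,0,0,-0.2,0,-0.95,0.1,0,0,-0.2,0,-0.95,0.1,0,0,-0.2,0,-0.95,0.1,0,0,0,0,-0.95,0.1,0,0,0,0,-0.95,0.1,0,0,0,0,-0.95,0.1,0,0,0,0,-0.95,0.1,0,0,0,0,-0.95,0.1,0,0,0]' 1 40|grep pos
python3 -m creep '[0,-0.95,0.1,0,0,0,0,-0.95,0.1,0,0,0,0,-0.95,0.1,0,0,0,0,-0.95,0,0,0,0,0,-0.9,0,0,0,0,0,0,0,0,0,0]' |grep pos
python3 -c "from h import *;print(corr(-66));snap('wrist','w5')"
```

```text
position: [452.0, -18.5, 202.0]
position: [455.6, -166.2, 208.3]
(array([-0.07, -0.05, -0.03]), array([ 455.6, -166.2,  208.3]))
```

View pics/w5.png

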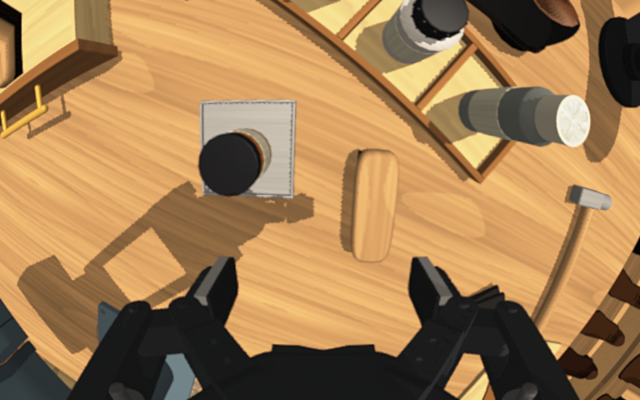

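```bash
python3 -c "
from h import *
a,b=at('w5',379,151,39),at('w5',371,261,39);d=a-b;y=np.degrees(np.arctan2(d[1],d[0]));print(a,b,(a+b)/2,at('w5',376,206,40),y,np.linalg.norm(d));print(corr(y-90))
print('jar',at('w5',230,163,75),'tray',[at('w5',*p,10) for p in [(201,102),(296,101),(294,197)]],'can',at('w5',440,17,118),'rack corner',at('w5',477,180,30),'divider',at('w5',414,107,30),at('w5',342,38,30))"
```

```text
[ 509.2 -202.4   39. ] [ 393.8 -252.    39. ] [ 451.5 -227.2   39. ] [ 455.3 -225.9   40. ] 23.258485724438724 125.60780230543003
(array([-0.08, -0.05, -0.13]), array([ 455.3, -164.6,  208.1]))
jar [445.  -73.5  75. ] tray [array([479. ,   0.5,  10. ]), array([ 520.1, -102.2,   10. ]), array([ 418.9, -143.2,   10. ])] can [ 633.3 -184.2  118. ] rack corner [ 531.  -324.7   30. ] divider [ 567.6 -217.7   30. ] [ 600.5 -119.6   30. ]
```

```bash
python3 -m creep '[-0.05,-0.9,0,-0.08,-0.05,-0.13,-0.05,-0.9,-0.2,0,0,0,0,-0.3,-0.5,0,0,0,0,0,-0.9,0,0,0,0,0,-0.9,0,0,0,0,0,-0.9,0,0,0,0,0,0,0,0,0]' 1 40|grep pos
python3 -c "from h import *;print(corr(-67))"
```

```text
position: [455.8, -221.4, 101.1]
(array([-0.04,  0.  , -0.07]), array([ 455.8, -221.4,  101.1]))
```

```bash
python3 -m creep '[-0.1,-0.15,-0.9,-0.04,0,-0.07,-0.05,0,-0.9,0,0,0,0,0,-0.8,0,0,0,0,0,-0.2,0,0,0,0,0,0,0,0,0]' 1 40|grep -E 'pos|force'
python3 -m creep '[0,0,0,0,0,0,0,0,0,0,0,0,0,0,0,0,0,0,0,0,0,0,0,0,0,0,0,0,0,0]' -1 40|grep -E 'pos|gap|force'
```

```text
position: [456.2, -223.3, 19.3]
force: [-0.1, -0.5, -0.3]
position: [459.7, -224.8, 24.7]
force: [0.7, -0.7, -1.1]
finger_gap: 47.0
```

```bash
python3 -m creep '[0,0,0.9,0,0,0,0,0,0.9,0,0,0,0,0,0.9,0,0,0,0,0,0.9,0,0,0,0,0.5,0.9,0,0,0.15,0.1,0.95,0.2,0,0,0.15,0.1,0.95,0.2,0,0,0.15,0.1,0.95,0.1,0,0,0.15,0.1,0.95,0.1,0,0,0.15,0.1,0.95,0.1,0,0,0.15,0.1,0.95,0.1,0,0,0.15,0.1,0.95,0.1,0,0,0.15]' -1 40|grep -E 'pos|gap'
python3 -m creep '[0.15,0.95,0.1,0,0,0.1,0.15,0.95,0.1,0,0,0,0.15,0.95,0.1,0,0,0,0.15,0.95,0.1,0,0,0,0.15,0.95,0.1,0,0,0,0.15,0.95,0.1,0,0,0,0.15,0.95,0.1,0,0,0,0.15,0.95,0.1,0,0,0,0,0,0,0,0,0]' -1 40|grep -E 'pos|gap'
python3 -c "from h import *;print(corr(-56.2))"
```

```text
position: [477.6, -5.6, 193.3]
finger_gap: 46.8
position: [511.5, 234.8, 218.0]
finger_gap: 47.0
(array([0.02, 0.07, 0.01]), array([511.5, 234.8, 218. ]))
```

```bash
python3 -m creep '[0.25,0.8,0,0.02,0.07,0,0.25,0.6,-0.3,0,0,0,0,0,-0.9,0,0,0,0,0,-0.9,0,0,0,0,0,-0.9,0,0,0,0,0,0,0,0,0]' -1 40|grep -E 'pos|gap'
python3 -c "from h import *;print(corr(-56.2));snap('wrist','w6')"
```

```text
position: [525.8, 275.5, 125.2]
finger_gap: 47.5
(array([ 0.02, -0.  ,  0.  ]), array([525.8, 275.5, 125.2]))
```

View pics/w6.png

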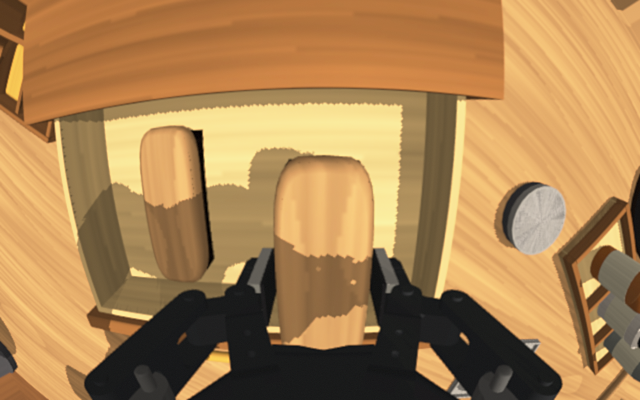

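```bash
python3 -m creep '[0,0,-0.9,0,0,0,0,0,-0.9,0,0,0,0,0,-0.3,0,0,0,0,0,0,0,0,0]' -1 40|grep -E 'pos|gap'
for i in 1 2 3; do python3 -m creep '[0,0,-0.2,0,0,0,0,0,0,0,0,0]' -1 40 | grep -E 'pos|force' | tr '\n' ' ';done
```

```text
position: [532.0, 275.4, 70.3]
finger_gap: 47.3
position: [534.0, 275.6, 67.1] force: [-0.1, 0.4, -1.4] position: [535.3, 276.0, 62.8] force: [-0.7, 0.1, -1.9] position: [535.7, 276.2, 57.0] force: [-0.5, 0.5, -1.3]
```

```bash
for i in 1 2 3; do python3 -m creep '[-0.07,-0.03,-0.25,0,0,0,0,0,0,0,0,0]' -1 40 | grep -E 'pos|force' | tr '\n' ' ';done
```

```text
position: [533.3, 275.3, 48.7] force: [-0.3, -0.6, -0.9] position: [534.8, 275.6, 44.7] force: [-0.1, 0.1, -1.1] position: [539.2, 278.1, 45.2] force: [-1.1, -0.1, -1.6]
```

```bash
python3 -m creep '[0,0,0,0,0,0,0,0,0,0,0,0,0,0,0,0,0,0]' 0.6 40|grep -E 'pos|gap'
python3 -m creep '[0,0,0.7,0,0,0,0,0,0.9,0,0,0,0,0,0.9,0,0,0,0,0,0.9,0,0,0,-0.9,-0.25,0.4,0,0,0,-0.9,-0.25,0,0,0,0,-0.9,-0.25,0,0,0,0,-0.9,-0.25,0,0,0,0,-0.9,-0.25,0,0,0,0,-0.9,-0.25,0,0,0,0,-0.9,-0.25,0,0,0,0,0,0,0,0,0,0]'|grep -E 'pos|force'
python3 -c "from h import *;print(corr(-56));snap('wrist','w7')"
```

```text
position: [538.9, 278.0, 44.8]
finger_gap: 68.5
position: [335.6, 219.4, 150.6]
force: [0.8, -0.6, -1.3]
(array([-0.04,  0.18,  0.06]), array([335.6, 219.4, 150.6]))
```

View pics/w7.png

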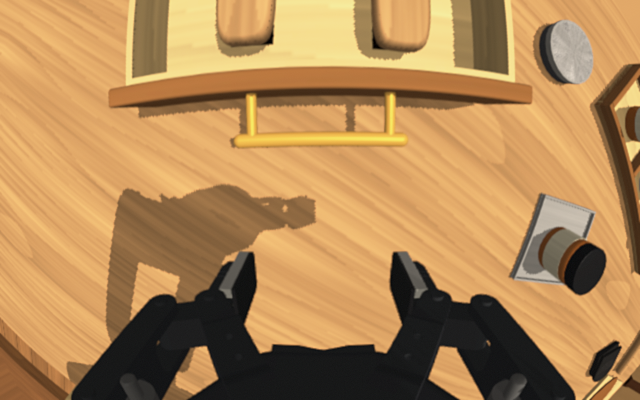

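```bash
python3 -c "
from h import *
a,b=at('w7',236,142,67),at('w7',405,140,67);print(a,b,(a+b)/2,np.linalg.norm(a-b))"
python3 -m creep '[0,0,-0.8,-0.04,0.18,0.06,0,0,-0.9,0,0,0,0,0,-0.9,0,0,0,0,0,-0.7,0,0,0,0,0,0,0,0,0]' -1 40|grep -E 'pos|force'
```

```text
[345.9 304.4  67. ] [417.4 198.7  67. ] [381.65 251.55  67.  ] 127.61167658172977
position: [343.6, 221.1, 49.5]
force: [-1.4, 0.5, 0.3]
```

```bash
python3 -m creep '[0.83,0.56,0,0,0,0,0.7,0.47,0,0,0,0,0.7,0.47,0,0,0,0,0.7,0.47,0,0,0,0,0.7,0.47,0,0,0,0,0.7,0.47,0,0,0,0,0.4,0.28,0,0,0,0]' -1 40|grep -E 'pos|force'
python3 -c "from h import *;print(corr(-56))"
```

```text
position: [487.8, 318.4, 49.8]
force: [1.1, 0.2, -0.1]
(array([ 0.03, -0.03,  0.01]), array([487.8, 318.4,  49.8]))
```

```bash
for i in 1 2 3 4 5 6; do python3 -m creep '[0.2,0.135,0,0,0,0,0,0,0,0,0,0]' -1 40 | grep -E 'pos|force' | tr '\n' ' ';done
```

```text
position: [496.8, 323.8, 50.6] force: [0.7, -0.2, -0.5] position: [502.4, 327.5, 51.0] force: [0.1, 0.5, -0.1] position: [508.1, 331.4, 51.3] force: [0.5, -0.5, 0.2] position: [511.9, 334.3, 50.9] force: [-0.2, -0.3, -0.0] position: [511.2, 333.9, 50.6] force: [0.6, -0.6, 0.4] position: [511.0, 333.9, 50.2] force: [0.8, -0.1, -0.3]
```

```bash
python3 -m creep '[0.4,0.27,0,0,0,0,0.4,0.27,0,0,0,0,0,0,0,0,0,0]' -1 40 | grep -E 'pos|force'
python3 -m creep '[-0.5,-0.34,0,0,0,0,-0.5,-0.34,0.3,0,0,0,0,0,0.9,0,0,0,0,0,0.9,0,0,0,0,0,0.9,0,0,0,0,0,0.9,0,0,0,0,0,0,0,0,0]' -1 40 | grep -E 'pos|force'
python3 -c "
from h import *
print(corr(0));snap('wrist','w8');snap('side','d8');snap('scene','s8')
a=cv2.imread('pics/w8.png');b=cv2.imread('pics/s8.png');c=cv2.imread('pics/d8.png')
q=lambda im,x,y,w,h:cv2.resize(im[y:y+h,x:x+w],(400,300))
cv2.imwrite('pics/c8.png',np.vstack([np.hstack([q(a,0,0,640,400),q(b,400,130,160,120)]),np.hstack([q(c,170,245,200,150),q(b,225,150,160,120)])]))"
```

```text
position: [508.6, 332.5, 50.5]
force: [0.9, -0.0, 0.1]
position: [482.3, 314.2, 171.9]
force: [0.4, 0.2, 0.1]
(array([ 0.71, -0.38,  6.97]), array([482.3, 314.2, 171.9]))
```

View pics/c8.png

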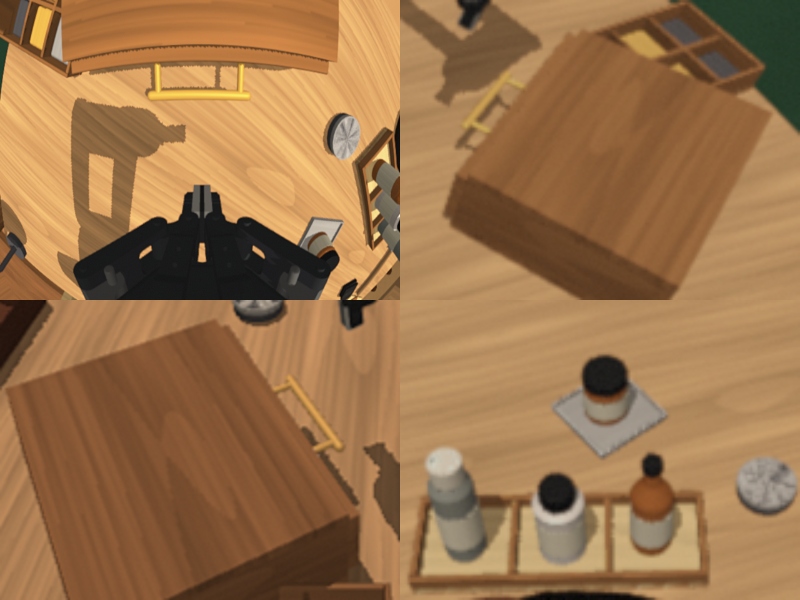

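```bash
python3 -c "
from h import *
a,b=at('d8',315,284.5,72),at('d8',339,318.5,72);print('handle',(a+b)/2,'exp ~(522,353)')"
python3 -m creep '[0,-0.95,0.1,0.1,0,0.4,0,-0.95,0.1,0.1,0,0.4,0,-0.95,0.1,0.1,0,0.4,0,-0.95,0.1,0,0,0.4,0,-0.95,0.1,0,0,0.4,0,-0.95,0.1,0,0,0.4,0,-0.95,0.1,0,0,0.4,0,-0.95,0.1,0,0,0.4,0,-0.95,0.1,0,0,0.4,0,-0.95,0.1,0,0,0.4,0,-0.95,0,0,0,0.4,0,-0.95,0,0,0,0.4]' 1 40|grep pos
python3 -m creep '[0,-0.95,0.1,0,0,0,0,-0.95,0.1,0,0,0,0,-0.95,0,0,0,0,0,-0.95,0,0,0,0,0,-0.9,0,0,0,0,0,0,0,0,0,0]'|grep pos
python3 -c "from h import *;print(corr(-17.7))"
```

```text
handle [520.95 353.8   72.  ] exp ~(522,353)
position: [470.3, -38.2, 178.2]
position: [466.1, -186.4, 174.9]
(array([ 0.55, -0.72, -0.29]), array([ 466.1, -186.4,  174.9]))
```

```bash
python3 -m creep '[0.8,0,0,0.55,-0.72,-0.29,0.9,0,0,0,0,0,0.9,0,0,0,0,0,0.9,0.05,0,0,0,0,0.9,0.05,0,0,0,0,0.9,0,0,0,0,0,0,0,0,0,0,0]'|grep pos
python3 -c "from h import *;print(corr(-17.7))"
```

```text
position: [625.9, -178.1, 163.2]
(array([-0.11, -0.08,  0.04]), array([ 625.9, -178.1,  163.2]))
```

```bash
python3 -m creep '[0.28,-0.13,0,-0.11,-0.08,0.04,0,0,-0.7,0,0,0,0,0,-0.8,0,0,0,0,0,-0.8,0,0,0,0,0,0,0,0,0]' 1|grep -E 'pos|force'
python3 -c "from h import *;print(corr(-17.7));snap('wrist','w9')"
```

```text
position: [632.3, -179.2, 88.6]
force: [-0.5, 1.0, -0.8]
(array([ 0.  , -0.03, -0.02]), array([ 632.3, -179.2,   88.6]))
```

View pics/w9.png

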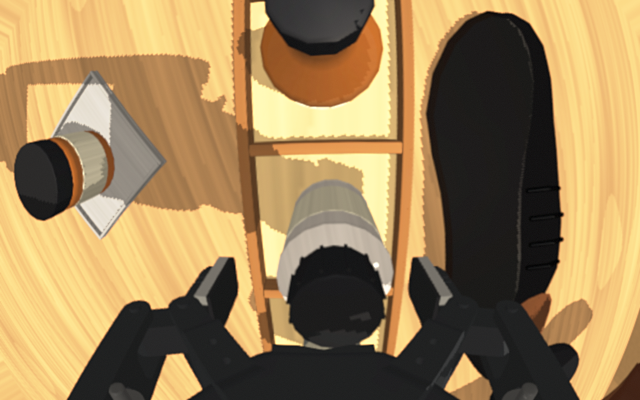

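```bash
python3 -c "
from h import *
print(at('w9',336,298,130), at('w9',332,180,12), 'div far',at('w9',250,149,30),at('w9',402,147,30))"
python3 -m creep '[0.1,-0.05,-0.6,0,0,0,0,0,-0.1,0,0,0,0,0,0,0,0,0]' 1|grep -E 'pos|force'
```

```text
[ 638.9 -175.3  130. ] [ 645.9 -156.8   12. ] div far [ 601.1 -115.6   30. ] [ 698.2 -144.7   30. ]
position: [638.1, -182.0, 73.6]
force: [-0.4, 0.2, -0.2]
```

```bash
python3 -m creep '[0,0.12,-0.25,0,0,0,0,0,0,0,0,0]' 1|grep -E 'pos|force'
python3 -m creep '[0,0,0,0,0,0,0,0,0,0,0,0,0,0,0,0,0,0,0,0,0,0,0,0]' -1 40|grep -E 'pos|gap|force'
```

```text
position: [639.0, -178.6, 68.3]
force: [-0.4, -0.7, -0.6]
position: [639.5, -178.6, 70.0]
force: [0.2, -0.1, -1.1]
finger_gap: 56.8
```

```bash
python3 -m creep '[0,0,0.7,0,0,0,0,0,0.9,0,0,0,0,0,0.9,0,0,0,-0.3,0,0.9,0,0,0,-0.9,0,0,0,0,0,-0.9,0,0,0,0,0,-0.9,0,0,0,0,0,-0.9,0,0,0,0,0,-0.9,0,0,0,0,0,0,0,0,0,0,0]' -1 60|grep -E 'pos|gap|force'
python3 -c "from h import *;print(corr(-17.7))"
```

```text
position: [485.7, -175.7, 167.2]
force: [1.0, 0.3, -3.1]
finger_gap: 56.8
(array([ 0.  , -0.03, -0.03]), array([ 485.7, -175.7,  167.2]))
```

```bash
python3 -m creep '[0,0.95,0.05,0,0,0,0,0.95,0.05,0,0,0,0,0.95,0.05,0,0,0,0,0.95,0.05,0,0,0,0,0.95,0.05,0,0,0,0,0.95,0,0,0,0,0,0.95,0,0,0,0,0,0.95,0,0,0,0,0,0.95,0,0,0,0,0,0.5,0,0,0,0,0,0,0,0,0,0]' -1 60|grep -E 'pos|gap'
python3 -c "from h import *;print(corr(-17.7))"
```

```text
position: [487.4, 106.0, 172.1]
finger_gap: 56.1
(array([-0.01, -0.03,  0.02]), array([487.4, 106. , 172.1]))
```

```bash
python3 -m creep '[0,0,-0.8,0,0,0,0,0,-0.8,0,0,0,0,0,-0.8,0,0,0,0,0,-0.7,0,0,0,0,0,-0.3,0,0,0,0,0,0,0,0,0]' -1 60|grep -E 'pos|gap'
for i in 1 2 3 ; do python3 -m creep '[0,0,-0.2,0,0,0,0,0,0,0,0,0]' -1 60 | grep -E 'pos|force' | tr '\n' ' ';done
python3 -c "from h import *;print(corr(-17.7))"
```

```text
position: [490.3, 104.1, 67.0]
finger_gap: 56.3
position: [491.6, 103.5, 61.7] force: [-0.6, -0.3, -3.1] position: [493.6, 103.9, 58.4] force: [-0.6, -0.7, -3.7] position: [495.7, 104.0, 59.3] force: [-0.6, 0.9, -3.7] (array([-0.  ,  0.09,  0.01]), array([495.7, 104. ,  59.3]))
```

```bash
python3 -m creep '[0,0,0,0,0,0,0,0,0,0,0,0,0,0,0,0,0,0]' 1 40|grep -E 'pos|gap'
python3 -m creep '[0,0,0.7,0,0,0,0,0,0.9,0,0,0,0,0,0.9,0,0,0,0,0,0.9,0,0,0,0,-0.5,0,0,0,0,-0.25,-0.9,0,0,0,0,-0.3,-0.9,0,0,0,0,-0.3,-0.9,0,0,0,0,-0.3,-0.9,0,0,0,0,-0.3,-0.9,0,0,0,0,-0.2,-0.8,0,0,0,0,0,0,0,0,0,0]'|grep -E 'pos|force'
python3 -c "from h import *;print(corr(-17.7));snap('wrist','w10');snap('scene','s10')
a=cv2.imread('pics/w10.png');b=cv2.imread('pics/s10.png')
cv2.imwrite('pics/c10.png',np.vstack([cv2.resize(a[:350],(548,300)),cv2.resize(b[130:270,225:480],(548,300))]))"
```

```text
position: [498.2, 103.9, 61.1]
finger_gap: 85.1
position: [446.6, -75.8, 163.0]
force: [-0.1, -0.7, 0.2]
(array([ 0.  ,  0.12, -0.02]), array([446.6, -75.8, 163. ]))
```

View pics/c10.png

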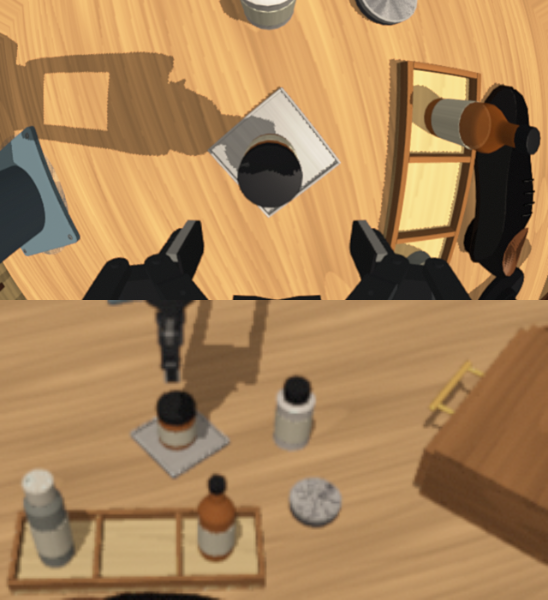

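```bash
python3 -c "
from h import *
print('jar',at('w10',315,205,78),'can cap',at('s10',363,170,118))
k=1.168
print('tray',[at('w10',u*k,v*k,10) for u,v in [(278,86),(339,162),(266,214),(210,151)]], 'bay1',[at('w10',u*k,v*k,30) for u,v in [(405,157),(465,159)]])"
python3 -m creep '[-0.02,0.05,-0.8,0,0.12,0,0,0,-0.9,0,0,0,0,0,-0.9,0,0,0,0,0,-0.9,0,0,0,0,0,-0.5,0,0,0,0,0,0,0,0,0]' 1|grep -E 'pos|force'
```

```text
jar [443.1 -70.4  78. ] can cap [499.6  97.6 118. ]
tray [array([476.3,   4.7,  10. ]), array([ 519., -100.,   10.]), array([ 416., -137.,   10.]), array([378.9, -41. ,  10. ])] bay1 [array([ 595.7, -111.8,   30. ]), array([ 688.4, -142. ,   30. ])]
position: [448.9, -66.3, 39.5]
force: [0.2, 0.5, -0.1]
```

```bash
python3 -m creep '[-0.15,-0.18,-0.3,0,0,0,0,0,0,0,0,0]' 1|grep -E 'pos|force'
python3 -m creep '[0,0,0,0,0,0,0,0,0,0,0,0,0,0,0,0,0,0,0,0,0,0,0,0]' -1 50|grep -E 'pos|gap|force'
python3 -m creep '[0,0,0.7,0,0,0,0,0,0.9,0,0,0,0,0,0.9,0,0,0,0,0,0.9,0,0,0,0,0,0.9,0,0,0,0,0,0,0,0,0]' -1 50|grep -E 'pos|gap|force'
python3 -c "from h import *;print(corr(-17.7))"
```

```text
position: [444.8, -70.7, 30.4]
force: [-0.2, 0.8, 0.3]
position: [445.7, -71.1, 32.3]
force: [0.4, 0.0, -4.1]
finger_gap: 59.0
position: [443.2, -70.2, 164.8]
force: [0.7, -0.4, -3.2]
finger_gap: 58.9
(array([-0.02,  0.02, -0.07]), array([443.2, -70.2, 164.8]))
```

```bash
python3 -m creep '[0,-0.9,0,0,0,0,0,-0.9,0,0,0,0,0.2,-0.9,0,0,0,0,0.6,-0.9,0,0,0,0,0.8,-0.2,0.1,0,0,0,0.9,0,0.1,0,0,0,0.9,0,0.1,0,0,0,0.9,0,0.1,0,0,0,0.9,0,0.1,0,0,0,0.7,0,0,0,0,0,0,0,0,0,0,0]' -1 50|grep -E 'pos|gap|force'
python3 -c "from h import *;print(corr(-17.7))"
```

```text
position: [618.2, -185.5, 160.3]
force: [0.0, 0.2, -3.5]
finger_gap: 58.9
(array([-0.1 , -0.12, -0.05]), array([ 618.2, -185.5,  160.3]))
```

```bash
python3 -m creep '[0.55,0.12,0,-0.1,-0.12,-0.05,0,0,-0.8,0,0,0,0,0,-0.8,0,0,0,0,0,-0.8,0,0,0,0,0,-0.7,0,0,0,0,0,0,0,0,0]' -1 50|grep -E 'pos|gap|force'
python3 -c "from h import *;print(corr(-17.7))"
```

```text
position: [633.2, -178.8, 56.8]
force: [-0.4, 0.3, -3.1]
finger_gap: 59.2
(array([-0.01, -0.03,  0.02]), array([ 633.2, -178.8,   56.8]))
```

```bash
python3 -m creep '[0,-0.1,-0.3,0,0,0,0,0,0,0,0,0]' -1 50|grep -E 'pos|force'
for i in 1 2; do python3 -m creep '[0,0,-0.17,0,0,0,0,0,0,0,0,0]' -1 50|grep -E 'pos|gap|force'|tr '\n' ' ';done
```

```text
position: [633.0, -181.6, 47.1]
force: [-0.0, 0.1, -4.5]
position: [634.1, -182.2, 43.3] force: [0.2, 0.6, -2.9] finger_gap: 59.4 position: [636.1, -183.4, 41.9] force: [0.3, -0.5, -3.0] finger_gap: 59.0
```

```bash
python3 -m creep '[0,0,0,0,0,0,0,0,0,0,0,0,0,0,0,0,0,0]' 1 40|grep -E 'pos|gap'
python3 -m creep '[0,0,0.7,0,0,0,0,0,0.9,0,0,0,0,0,0.9,0,0,0,0,0,0.9,0,0,0,-0.3,0,0.7,0,0,0,-0.9,0,0,0,0,0,-0.9,0,0,0,0,0,-0.9,0,0,0,0,0,-0.9,0,0,0,0,0,-0.3,0.6,0,0,0,0,0,0.9,0,0,0,0,0,0.9,0,0,0,0]'|grep -E 'pos|force'
python3 -m creep '[0,0.9,0,0,0,0,0,0.9,0,0,0,0,0,0.9,0,0,0,0,0,0.9,0,0,0,0,0,0.9,0,0,0,0,0,0.9,0,0,0,0,0,0.8,0,0,0,0,0,0,0,0,0,0]'|grep -E 'pos|force'
python3 -c "from h import *;print(corr(-17.7));snap('scene','s11')"
```

```text
position: [637.9, -184.3, 44.2]
finger_gap: 85.2
position: [507.6, -113.9, 172.5]
force: [0.4, 0.2, 0.3]
position: [507.1, 81.6, 174.5]
force: [0.7, 0.0, -0.0]
(array([0.06, 0.14, 0.05]), array([507.1,  81.6, 174.5]))
```

```bash
python3 -m creep '[-0.3,0.6,0,0.06,0.14,0.05,0,0.1,-0.8,0,0,0,0,0,-0.9,0,0,0,0,0,-0.9,0,0,0,0,0,-0.7,0,0,0,0,0,0,0,0,0]' 1|grep -E 'pos|force'
python3 -c "from h import *;print(corr(-17.7))"
```

```text
position: [500.7, 96.1, 74.6]
force: [0.0, 0.4, -0.3]
(array([0.03, 0.04, 0.01]), array([500.7,  96.1,  74.6]))
```

```bash
python3 -m creep '[-0.1,0.2,-0.45,0,0,0,0,0,0,0,0,0]' 1|grep -E 'pos|force'
python3 -m creep '[0,0,0,0,0,0,0,0,0,0,0,0,0,0,0,0,0,0,0,0,0,0,0,0]' -1 50|grep -E 'pos|gap|force'
python3 -m creep '[0,0,0.7,0,0,0,0,0,0.9,0,0,0,0,0,0.9,0,0,0,0,0,0.3,0,0,0,-0.3,-0.9,0,0,0,0,-0.3,-0.9,0,0,0,0,-0.3,-0.9,0,0,0,0,-0.3,-0.9,0,0,0,0,-0.3,-0.9,0,0,0,0,-0.2,-0.9,0,0,0,0,0,0,0,0,0,0]' -1 50|grep -E 'pos|gap|force'
python3 -c "from h import *;print(corr(-17.7))"
```

```text
position: [498.5, 100.2, 61.9]
force: [-0.6, 0.3, -0.2]
position: [500.7, 98.7, 65.6]
force: [-0.7, -0.2, -3.0]
finger_gap: 56.3
position: [444.9, -68.0, 148.2]
force: [0.2, 0.5, -3.2]
finger_gap: 56.7
(array([0.04, 0.05, 0.  ]), array([444.9, -68. , 148.2]))
```

```bash
python3 -m creep '[0.03,0,-0.8,0.04,0.05,0,0,0,-0.8,0,0,0,0,0,-0.6,0,0,0,0,0,0,0,0,0]' -1 50|grep -E 'pos|gap'
for i in 1 2; do python3 -m creep '[0,-0.05,-0.15,0,0,0,0,0,0,0,0,0]' -1 50|grep -E 'pos|gap|force'|tr '\n' ' ';done
```

```text
position: [445.3, -67.9, 79.3]
finger_gap: 56.5
position: [445.4, -68.9, 74.6] force: [-0.7, -1.5, -3.2] finger_gap: 56.6 position: [446.5, -70.6, 71.0] force: [0.1, 0.2, -3.8] finger_gap: 56.5
```

```bash
python3 -m creep '[0,0,-0.15,0,0,0,0,0,0,0,0,0]' -1 50|grep -E 'pos|force'
python3 -m creep '[0,0,0,0,0,0,0,0,0,0,0,0,0,0,0,0,0,0]' 1 40|grep -E 'pos|gap'
python3 -m creep '[0,0,0.7,0,0,0,0,0,0.9,0,0,0,0,0,0.9,0,0,0,0,0,0.9,0,0,0,0,0.5,0.9,0,0,0,0,0.9,0,0,0,0,0,0.9,0,0,0,0,0,0.9,0,0,0,0,0,0.9,0,0,0,0,0,0,0,0,0,0]'|grep -E 'pos|force'
python3 -c "
from h import *
snap('wrist','w12');snap('side','d12');snap('scene','s12')
a=cv2.imread('pics/w12.png');b=cv2.imread('pics/s12.png');c=cv2.imread('pics/d12.png')
q=lambda im,x,y,w,h:cv2.resize(im[y:y+h,x:x+w],(400,300))
cv2.imwrite('pics/c12.png',np.vstack([np.hstack([q(a,0,0,640,400),q(b,225,150,160,120)]),np.hstack([q(c,170,145,250,187),q(b,180,120,400,300)])]))"
```

```text
position: [447.8, -71.1, 68.0]
force: [0.3, 1.3, -3.7]
position: [449.1, -71.6, 69.1]
finger_gap: 85.4
position: [450.5, 54.2, 205.6]
force: [0.7, 0.5, 0.2]
```

View pics/c12.png

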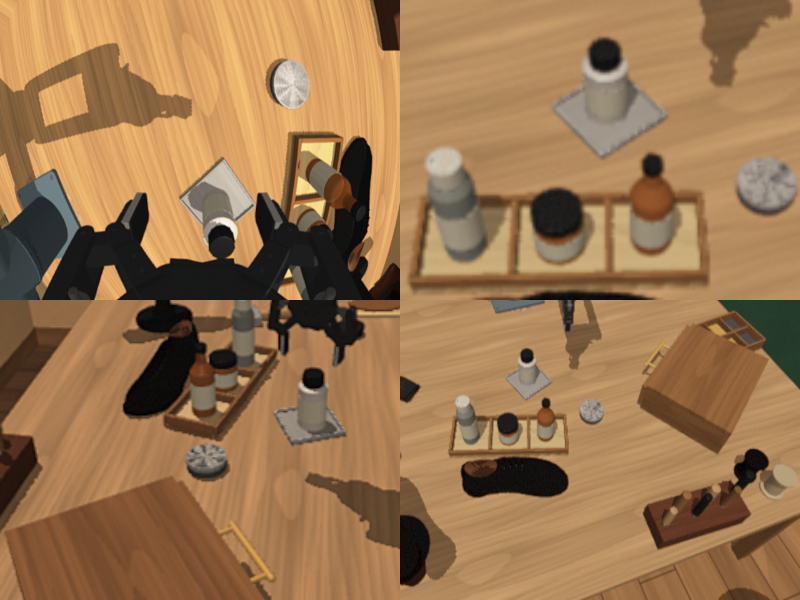

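```bash
python3 -c "
from h import *
print('jar',at('s12',287.8,231.5,87),'bay ~(635,-182)','can',at('s12',306.6,169.5,121),'tray (447.5,-68)')
s=arm.observe();print(s['clock'],s['force'],np.abs(s['qvel']).max());arm.job_done()"
```

```text
jar [ 632.1 -181.4   87. ] bay ~(635,-182) can [446.8 -70.6 121. ] tray (447.5,-68)
46.3 [ 0.60499717 -0.79043015 -0.3408739 ] 0.020077925340369843
the job is handed in; nothing more can be done
```

The changeover is done and handed in at about 46 s, well inside the 208 s limit. The hand-in gives no verdict, so these results are from my own checks.

- **Brushes and drawer:** Only two brushes were there, brush0 on the jar lid and one on the bench. Both were lying flat in the drawer when I last saw inside it, before closing. I pushed the drawer until it stalled. No gap showed in the pictures, and the handle was within about 2 mm of its expected shut position.
- **Cement can:** It went onto the bench first, then into the drip tray. It stands upright, about 3 mm from the tray centre.
- **Polish jar:** It went into the middle rack bay, where the can had been. It stands upright, about 3 mm from my estimate of the bay centre, which is itself good to about 1 cm.
- **Everything else:** The bottle, spray can, tin and shoe looked unmoved in the last pictures. The hammer and heels were mostly out of view in those, but I worked nowhere near them. The gripper was clear of everything at hand-in.

No check failed. One reading was odd: the force sensor stayed near zero when I lowered the brushes and pushed the drawer shut. I judged contact from where the arm stalled instead.

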